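Open the counterweighted shield of a sample reader and seat a cell

ROBOT

A 7-joint arm with a two-finger parallel gripper is mounted at the origin on the work surface. World frame = base frame: x ahead of the robot, y to its left, z up, the work surface at z = 0. Lengths are in m, angles in rad, forces in N, time in s.
With the tool pointing down it reaches from about 0.425 to 0.875 m from the base axis. Payload 8.4 kg.
Tool frame: the origin (TCP) lies at the very end of the fingers, on their centre line; the grasp point (between the pads) lies 19 mm behind it (robot.grip_depth is the distance from the TCP to the grasp point, in m); x points along the fingers, z is the direction in which the jaws open and shut, and the axes are right-handed (so a half turn about x gives the same grasp; the last joint's range is limited). The gripper opens to 87 mm and grips with 3 to 60 N. Pads are 19 mm wide; open, the fingers measure 117 mm over their backs; the gripper's body (75 mm by 190 mm) begins 51 mm behind the grasp point.
Start: joints at [-1.34, 0.333, 0.04, 1.465, -0.013, 1.343, -0.059], TCP at [0.211, 0.615, 0.223] pointing down, gripper open.
Joint ranges: [-2.58, 2.58], [-0.38, 2.09], [-1.3, 1.39], [0.25, 2.4], [-1.5, 4.64], [0.08, 2.09], [-2.65, 2.65]. Speed limits (rad/s): [2.22, 2.22, 2.79, 2.79, 3.14, 3.14, 3.14].

INTERFACE

Orientations are given as a rotation vector (axis times angle).
In Python, from plant import robot gives the robot as it stands. Calls block until the motion is done:
- robot.reach(position, orientation): joint-space move of the TCP to a pose.
- robot.movel(position, vel=0.15, rot=None): straight line of the TCP; rot=None keeps the orientation; vel is the mean speed in m/s.
- robot.move_j(angles): joint-space move.
- robot.let_go() and robot.clamp(newtons=None): open the fingers fully, or close them until they stop; newtons is the grip in N (None keeps the last).
- robot.dwell(seconds).
- robot.solve_ik(position, orientation): joint angles nearest the present ones, or None.
- robot.get_obs(): the state.
- robot.get_image(name): name is "scene" or "top" or "wrist"; returns a dict with "color" (480x640x3 uint8, red, green, blue), "camera_matrix" (3x3 intrinsics, pixels), "origin" and "orientation" of the camera in the world. Camera axes: x right, y down, z forward; pixel columns grow to the right and rows downward; lengths in m; the calibration is good to about 2 mm. The wrist camera is an equidistant fisheye: a pixel r from the principal point sees the ray r / f radians off the axis. A picture is of the moment at which its call begins. There is no depth.
A pose or a line that the arm cannot do raises robot.MotionError and nothing moves.
- robot.sign_off(): hands the job in, once; it reports no verdict.
The state is a dict: "time_s": time; "q": joint angles; "qd": joint speeds; "effort": joint torques, N m; "tcp_pos": TCP position; "orientation": TCP orientation; "wrist_force": force on the tool from outside, world axes, zero at the start; "wrist_torque": the same for the moment, N m; "gripper_width": finger opening in m.
Only numpy, scipy, OpenCV 4.12 (cv2) and the standard library are available. Lean on these libraries where they do the work, as an engineer would, in place of code of your own. Each camera call takes 0.05 s, during which the arm holds its last target. There are 200 camera calls.

TASK

Open the sample reader on the lab bench: push its counterweighted shield up with the closed fingers under its bar (do not grip the bar; push lightly) until it is just past the point where it balances, then stop pushing so that it swings over and comes to rest open by itself; do not let it drop back shut and do not push it against its open stop. Then take the plain straight-sided steel cell from the bench, feel for the bore of the reader's nest with a light touch and seat the cell upright and fully home in it, then let go. Leave the other things on the bench alone.

Things in the scene. Friction and masses are not known exactly. Their poses are not given: they have to be found in the camera images.
- reader: Fixed bench-top sample reader: white housing 155 x 150 x 50 mm (local x -70 to +85 mm), z up, origin on the bench under the nominal nest centre; local x points from the bar end to the hinge end, y along the hinge axle. On it stands the aluminium nest block. Fingers must not press on any of it with over 20 N.
- mark (a point): Nominal centre of the bore's floor, 56 mm above the bench, axes as the reader's. The nest is clamped on ways along the reader's x axis: the true bore lies anywhere up to 8 mm from here along that axis, either way (where is not measured; in y it is exact), and the nest does not yield to light pushes under 15 N. The seated cell's centre is 48 mm above this floor.
- mouth (a point): Nominal centre of the bore's mouth, in the flat top of the nest, 80 mm above the bench; off by the same hidden shift as the mark. The nest is 80 x 80 x 30 mm with one vertical blind bore, 32.5 mm wide, 24 mm deep, with a 2 mm chamfer at its mouth.
- hinge (a point): Middle of the shield's hinge axle, 115 mm along the reader's x axis from its origin and 115 mm above the bench, axes as the reader's; the axle lies along y. Two grey cheeks stand at local y +-68 mm, up to 130 mm high. A dark drum counterweight sits on a stalk behind the hinge; it is clamped at an unmeasured place on it.
- bar (a point): The shield's front: a round steel bar handle, 12 mm thick, along the reader's y axis, 88 mm clear between its side rods, with a dark plate behind. This point is the middle of the bar, 215 mm from the hinge axle; x from bar to hinge, z away from the nest. 60 mm are free from bar to plate. Closed fingers can reach under it from the bar end, slanting down and forward about 45 deg, and push it up, the bar sliding on them. Gripping it (20 N or more of finger contact) is too much.
- shield (a joint): Shield angle, rad: 0 shut (level over the nest, bar towards the robot), grows as the bar rises and goes over; open stop at 1.75. It balances somewhere from 0.5 to 1.15, unknown: before that lifting takes up to 6 N at the bar and it falls shut if let go; beyond, it pulls onward, and a hinge damper lets it swing over in 1 to 5 s. Beyond 1.4 it must swing untouched.
- cell: The sample cell, the plain straight-sided steel cylinder: 30 mm diameter, 96 mm tall, 0.1 to 0.17 kg, standing on the bench; origin at the centre of its underside, z up. Seated, 72 mm of it stand above the nest. Pushes of more than 35 N between the cell and the reader are too hard.
- cell_mid (a point): Centre of the cell, half-way up (48 mm above its underside), axes as the cell's.
- vial: Bystander, to be left where it is: slim steel vial, 22 mm across and 70 mm tall, with a neck, standing on the bench, origin at the centre of its underside.
- pot: Bystander, to be left where it is: squat steel pot, 52 mm across at its lid and 60 mm tall, standing on the bench, origin at the centre of its underside.
- flask: Bystander, to be left where it is: conical glass flask, 82 mm across, 118 mm tall, standing on the bench, origin at the centre of its underside.
- bottle: Bystander, to be left where it is: amber bottle with blue cap, 70 mm across, 150 mm tall, standing on the bench, origin at the centre of its underside.
- dish: Bystander, to be left where it is: flat clear dish, 90 mm across, 16 mm tall, standing on the bench, origin at the centre of its underside.
- timer: Bystander, to be left where it is: white box timer, 50 x 70 x 25 mm, standing on the bench, origin at the centre of its underside.
There are look-alikes about, which are no part of the job. What is shaped like the cell but brown is not meant.

How it is judged:
On the way, in this order (a step that is already met when the one before it is completed fails the run):
1. the shield rests open by itself, untouched (value of joint shield above 1.68 rad and velocity of joint shield below 0.05 rad/s and contact force between the fingers and reader below 0.2 N), for 0.3 s.
2. the cell stands fully home in the nest's bore, released (z of cell_mid in the frame of mark between 0.0445 and 0.051 m and horizontal distance between cell_mid and mark below 0.014 m and angle between cell_mid's own z axis and vertical below 0.12 rad and linear speed of cell below 0.02 m/s and contact force between the fingers and cell below 0.1 N), for 0.3 s.
At the end, for the whole second after the job is handed in: The shield rests at its open stop (above 1.68 rad) at rest, the cell stands in the bore with its underside within 3 mm of the bore's floor, upright within 0.12 rad, at rest, and neither is touched (all of step 1 and all of step 2).
It fails at once if the fingers force the reader, its shield or its nest with over 20 N (a grip on the bar counts) (contact force between the fingers and reader above 20 N).
It fails at once if the cell is pressed on the reader with over 35 N (contact force between cell and reader above 35 N).
It fails at once if the shield drops back (velocity of joint shield below -0.8 rad/s).
It fails at once if the shield is carried or pushed against its open stop (touched while it swings from 1.4 rad to its stop) (value of joint shield between 1.4 and 1.735 rad and contact force between the fingers and reader above 1 N).
It fails at once if another thing on the bench is moved more than 30 mm (distance of any of vial, pot, flask, bottle, dish, timer from where it was at the start of the episode above 0.03 m).
It also fails if it takes over 72 s, if anything falls off the work surface, if the arm or the gripper's body presses on something with over 40 N, if the wrist force passes 120 N, or if a joint passes its speed limit or range.

## Working session

There is one attempt and no reset: what is moved stays moved. The work goes in short steps, each a Python script; the robot and the scene stay as the last script left them, time stands still between calls to the robot, and variables do not carry over. Pictures are saved under pics/ and viewed, about 8 in all and at most 12, crops included, and the job is handed in when it is done.

```bash
ls; mkdir -p pics
python3 - <<'E'
from plant import robot
import cv2,numpy as np
o=robot.get_obs();print(o)
for n in("scene","top"):
    r=robot.get_image(n);cv2.imwrite(f"pics/{n}0.png",r["color"][:,:,::-1]);print(n,r["camera_matrix"],r["origin"],r["orientation"])
    np.savez(f"pics/{n}0.npz",**r)
E
```

```text
pics
{'time_s': 0.0, 'q': array([-1.34020894,  0.33389167,  0.0398697 ,  1.46627367, -0.0133969 ,
        1.34329478, -0.05852008]), 'qd': array([-6.88291696e-05,  1.29745607e-03, -1.20072342e-03,  1.05308494e-03,
        4.86481004e-04, -9.81550134e-04, -5.37402074e-04]), 'effort': array([-5.57239346e-04, -6.56354856e+01,  1.33465983e+00, -4.03811610e+01,
       -5.98337268e-02,  4.43681795e-02,  1.27172584e-04]), 'tcp_pos': array([0.21037192, 0.6145191 , 0.22167048]), 'orientation': array([-0.96391164,  1.34863918,  0.96222473]), 'wrist_force': array([0.1717756 , 0.42979316, 0.38304501]), 'wrist_torque': array([0.03683653, 0.03917694, 0.03198623]), 'gripper_width': 0.08694377643483991}
scene [[585.14167892   0.         319.75886867]
 [  0.         585.14167892 242.1195514 ]
 [  0.           0.           1.        ]] [ 1.2791232  -0.16612766  0.99616632] [-2.00978497 -1.54826967  0.53178431]
top [[448.4793631    0.         320.6398447 ]
 [  0.         448.4793631  236.35170152]
 [  0.           0.           1.        ]] [0.35159602 0.0226095  1.18943922] [-2.24534504  1.95481199 -0.21541056]
```

View pics/scene0.png

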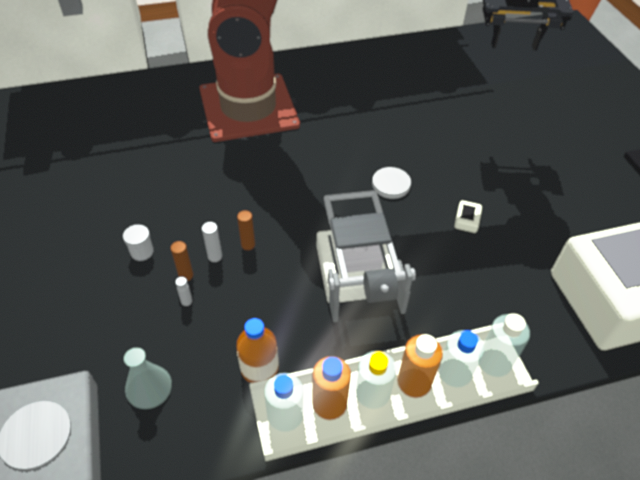

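View pics/top0.png

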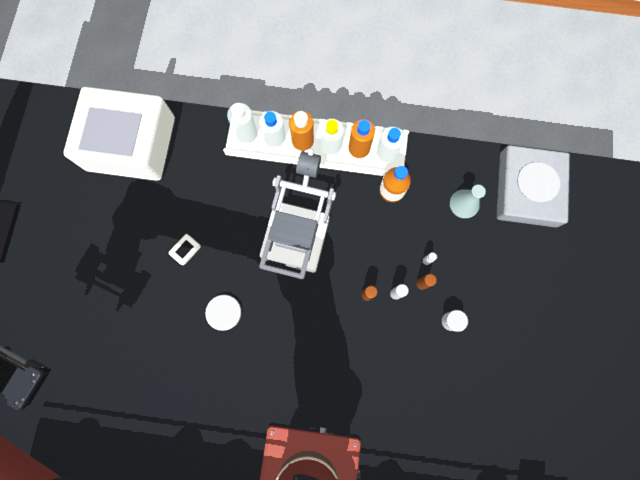

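Steel candidates for the cell are (212,242) in the scene view / (400,292) in top, plain and silver. The slim one at (184,291) / (430,259) is the vial, the wide one at (138,242) / (455,321) is the pot, and the brown ones at (181,260) and (247,230) are look-alikes. I'll confirm with an enlarged crop that also covers the reader.

Run:
```python
import cv2,numpy as np
t=cv2.imread("pics/top0.png");s=cv2.imread("pics/scene0.png")
f=lambda im,x,y,w,h,k:cv2.resize(im[y:y+h,x:x+w],None,fx=k,fy=k,interpolation=cv2.INTER_CUBIC)
a=f(t,245,145,100,145,4) #400x580
b=f(s,165,200,100,110,3.6) #360x396
c=f(t,355,245,90,50,4)   #360x200
im=np.zeros((596,760,3),np.uint8);im[:580,:400]=a;im[:396,400:]=b;im[396:596,400:]=c
cv2.imwrite("pics/crop1.png",im)
```

```text
(no output)
```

View pics/crop1.png

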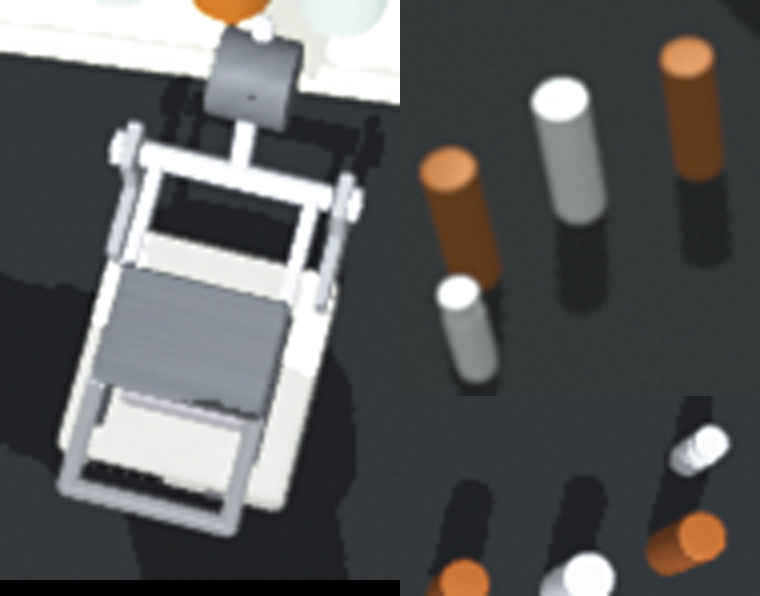

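The crop shows one plain silver cylinder at crop (568,150), scene ~(212,242): that is the cell. It has brown look-alikes on both sides, and the necked vial is at (467,330). In the top image the bar ends are at (262,267) and (303,277.5), and the axle ends at (276,182) and (332,196).

```bash
cat > h.py <<'E'
import cv2,numpy as np
from scipy.spatial.transform import Rotation as R
def ray(c,p):
    d=np.linalg.inv(c["camera_matrix"])@[p[0],p[1],1]; return np.array(c["origin"]),R.from_rotvec(c["orientation"]).as_matrix()@d
def onz(c,p,z):
    o,d=ray(c,p); return o+d*(z-o[2])/d[2]
def proj(c,P):
    q=(np.atleast_2d(P)-c["origin"])@R.from_rotvec(c["orientation"]).as_matrix(); q=q@np.array(c["camera_matrix"]).T; return q[:,:2]/q[:,2:]
E
python3 - <<'E'
from h import *
T=np.load("pics/top0.npz");S=np.load("pics/scene0.npz")
def disc(c,x,y,w=16):
    g=c["color"].min(2);m=(g>200).astype(np.uint8);n,l,st,ce=cv2.connectedComponentsWithStats(m)
    i=l[y,x];return st[i],ce[i]
for c,p in((T,(402,290)),(S,(209,228))):
    st,ce=disc(c,*p);print("cell top",st,ce,onz(c,ce,.096))
b1,b2=onz(T,(262,267),.115),onz(T,(303,277.5),.115);a1,a2=onz(T,(276.3,182),.115),onz(T,(332.5,196.3),.115)
b=(b1+b2)/2;a=(a1+a2)/2;print("bar",b1,b2,np.linalg.norm(b1-b2),"ax",a1,a2,np.linalg.norm(a1-a2),"len",np.linalg.norm(a-b))
x=(a-b)/np.linalg.norm(a-b);y=a1-a2;print("yaw bar-hinge",np.arctan2(x[1],x[0]),"axle",np.arctan2(y[1],y[0])-np.pi/2,"bar",np.arctan2((b1-b2)[1],(b1-b2)[0])-np.pi/2)
# white top of reader: mask in top image
yaw=np.arctan2(x[1],x[0]);m=(a+b)/2
c,s=np.cos(yaw),np.sin(yaw);Rz=np.array([[c,-s,0],[s,c,0],[0,0,1]])
org=m-Rz@[.0075,0,0];org[2]=0;print("origin",org,yaw)
pts={"bar":[(-.1,-.044,.115),(-.1,.044,.115)],"axle":[(.115,-.068,.115),(.115,.068,.115)],"top":[(-.07,-.075,.05),(-.07,.075,.05),(.085,.075,.05),(.085,-.075,.05)],"cheek":[(.115,.068,.13),(.115,-.068,.13)],"nest":[(-.04,-.04,.08),(-.04,.04,.08),(.04,.04,.08),(.04,-.04,.08)]}
k=4
o=[]
for cam,(x0,y0,w,h) in((T,(245,145,100,145)),(S,(305,180,125,145))):
    im=cv2.resize(cam["color"][y0:y0+h,x0:x0+w,::-1],None,fx=k if cam is T else 3.2,fy=4,interpolation=cv2.INTER_CUBIC);kx=im.shape[1]/w
    for i,v in enumerate(pts.values()):
        q=(proj(cam,org+np.array(v)@Rz.T)-[x0,y0]+.5)*[kx,4]
        cv2.polylines(im,[q.astype(int)],True,[(0,0,255),(0,255,0),(255,0,0),(0,255,255),(255,0,255)][i],1)
    o.append(im)
cv2.imwrite("pics/ov.png",np.hstack(o))
E
```

```text
cell top [392 285  16  14 144] [400.46527778 291.46527778] [ 0.47769219 -0.16221983  0.096     ]
cell top [202 222  15  12 134] [209.07462687 227.28358209] [ 0.48174054 -0.16594531  0.096     ]
bar [0.48806984 0.17823243 0.115     ] [0.47654507 0.07654157 0.115     ] 0.1023418381839446 ax [0.70575933 0.1780796  0.115     ] [0.68818587 0.0331072  0.115     ] 0.14603362971393474 len 0.21576859738035117
yaw bar-hinge -0.10117705868288736 axle -0.12063080257958103 bar -0.1128499905992284
origin [0.58217838 0.11724774 0.        ] -0.10117705868288736
```

View pics/ov.png

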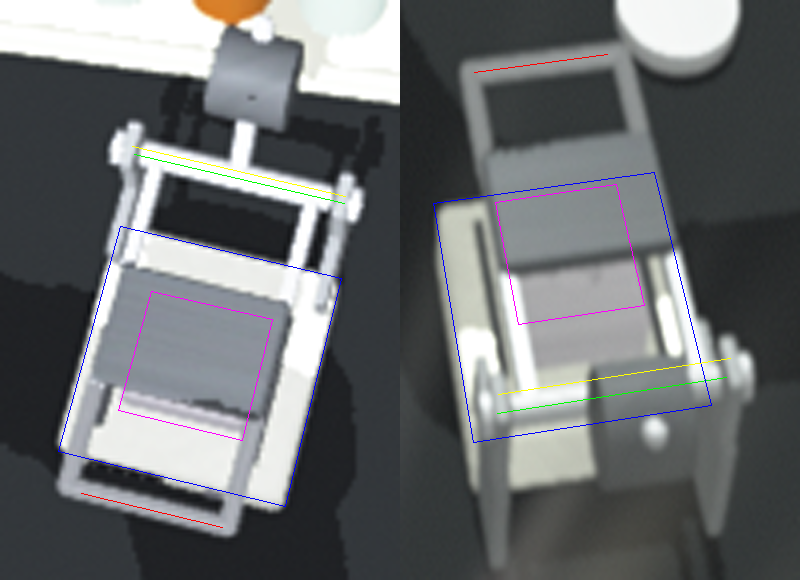

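The overlay fits the top view. In the scene view the bar sits ~3 px further from the camera than drawn, so I'll triangulate it and check IK for the push arc.

```bash
cat >> h.py <<'E'
def tri(c1,p1,c2,p2):
    o,d=ray(c1,p1);p,e=ray(c2,p2);t=np.linalg.lstsq(np.c_[d,-e],p-o,rcond=None)[0];A=o+d*t[0];B=p+e*t[1];return (A+B)/2,np.linalg.norm(A-B)
YAW=-.108
Rz=R.from_euler("z",YAW).as_matrix()
def slant(deg,s=1):
    a=np.radians(deg);x=Rz@[np.cos(a),0,-np.sin(a)];z=s*Rz@[0,1,0];return R.from_matrix(np.c_[x,np.cross(z,x),z]).as_rotvec()
E
python3 - <<'E'
from h import *
from plant import robot
T=np.load("pics/top0.npz");S=np.load("pics/scene0.npz")
print("bar",tri(T,(282.5,272.2),S,(350.6,194)))
# axle bright bar middle: top crop (240,172) ; scene crop mid between cheek knobs (487,398),(742,372)
print("axle",tri(T,(304.4,189.2),S,(305+214.5/3.2,180+385/4)))
print("cell",tri(T,(402,290.5),S,(209.1,227.4)), tri(T,(400.5,291.5),S,(209.1,227.4)))
print(R.from_rotvec(robot.get_obs()["orientation"]).as_matrix().round(2))
bar=np.array([.481,.1275,.115])
for s in(1,-1):
  for deg in(45,40):
    o=slant(deg,s);a=np.radians(deg);d=np.array([np.cos(a),0,-np.sin(a)]);n=np.array([np.sin(a),0,np.cos(a)])
    for th in(0,.4,.8,1.25):
        b=np.array([.215*(1-np.cos(th)),0,.215*np.sin(th)])
        q=robot.solve_ik(bar+Rz@(b-.0155*n+.02*d),o);print(s,deg,th,None if q is None else np.round(q,2))
    q=robot.solve_ik(bar+Rz@(-.025*n-.08*d),o);print("pre",None if q is None else np.round(q,2))
E
```

```text
bar (array([0.48257389, 0.12911677, 0.11797578]), np.float64(0.0043225827150856514))
axle (array([0.69552399, 0.10613651, 0.1200622 ]), np.float64(0.002425613157153847))
cell (array([ 0.48071727, -0.16594545,  0.09448399]), np.float64(9.810893273550224e-06)) (array([ 0.477995  , -0.16457103,  0.09094151]), np.float64(0.0028068545101466312))
[[-0.   -0.95  0.32]
 [-0.    0.32  0.95]
 [-1.   -0.   -0.  ]]
1 45 0 None
1 45 0.4 None
1 45 0.8 [-1.07 -0.35  0.38  2.3   0.99  0.81  0.2 ]
1 45 1.25 [-1.08 -0.24  0.53  2.11  0.87  0.75  0.43]
pre None
1 40 0 None
1 40 0.4 None
1 40 0.8 [-1.08 -0.36  0.35  2.36  1.15  0.8   0.03]
1 40 1.25 [-1.04 -0.25  0.47  2.17  1.04  0.7   0.26]
pre None
-1 45 0 None
-1 45 0.4 None
-1 45 0.8 [ 0.11 -0.3  -0.6   2.26  0.53  0.54 -2.58]
-1 45 1.25 [ 0.07 -0.16 -0.48  2.06  0.56  0.59 -2.48]
pre None
-1 40 0 None
-1 40 0.4 None
-1 40 0.8 [ 0.38 -0.38 -0.84  2.31  0.52  0.4  -2.62]
-1 40 1.25 [ 0.51 -0.22 -0.88  2.11  0.55  0.45 -2.51]
pre None
```

Run:
```python
from h import *
from plant import robot
bar=np.array([.482,.128,.115])
def ori(deg,az,s):
    a=np.radians(deg);R2=R.from_euler("z",YAW+az).as_matrix();x=R2@[np.cos(a),0,-np.sin(a)];z=s*R2@[0,1,0];return x,R2@[np.sin(a),0,np.cos(a)],R.from_matrix(np.c_[x,np.cross(z,x),z]).as_rotvec()
for s in(1,-1):
 for az in(-.5,-.25,0,.25,.5):
  for deg in(45,50,55,60,65):
    d,n,o=ori(deg,az,s);r=""
    for th in("pre",0,.2,.4,.6,.8,1,1.25):
        t=0 if th=="pre" else th
        b=Rz@np.array([.215*(1-np.cos(t)),0,.215*np.sin(t)])
        p=bar+b-.0155*n+.02*d if th!="pre" else bar-.025*n-.07*d
        q=robot.solve_ik(p,o);r+="." if q is None else "O"
        if th==0 and q is not None:q0=np.round(q,2)
    print(s,az,deg,r,q0 if r[1]=="O" else "")
```

```text
1 -0.5 45 OOOOOOOO [-1.2   0.1   0.3   2.33  0.99  0.96 -0.64]
1 -0.5 50 OOOOOOOO [-1.16  0.06  0.31  2.31  0.9   0.92 -0.51]
1 -0.5 55 OOOOOOOO [-1.11  0.03  0.32  2.28  0.8   0.89 -0.37]
1 -0.5 60 OOOOOOOO [-1.07  0.02  0.34  2.25  0.68  0.87 -0.22]
1 -0.5 65 OOOOOOOO [-1.03  0.01  0.36  2.22  0.56  0.86 -0.06]
1 -0.25 45 ...OOOOO 
1 -0.25 50 ..OOOOOO 
1 -0.25 55 OOOOOOOO [-1.06 -0.08  0.3   2.38  0.89  0.75 -0.19]
1 -0.25 60 OOOOOOOO [-1.03 -0.08  0.33  2.34  0.74  0.75 -0.  ]
1 -0.25 65 OOOOOOOO [-1.   -0.07  0.36  2.29  0.58  0.76  0.18]
1 0 45 ....OOOO 
1 0 50 ...OOOOO 
1 0 55 ..OOOOOO 
1 0 60 OOOOOOOO [-0.44 -0.12 -0.15  2.38  0.62  0.56  0.39]
1 0 65 OOOOOOOO [-0.98 -0.14  0.4   2.34  0.55  0.65  0.5 ]
1 0.25 45 .....OOO 
1 0.25 50 ....OOOO 
1 0.25 55 ...OOOOO 
1 0.25 60 ..OOOOOO 
1 0.25 65 OOOOOOOO [-0.99 -0.2   0.5   2.38  0.45  0.57  0.91]
1 0.5 45 .....OOO 
1 0.5 50 ....OOOO 
1 0.5 55 ...OOOOO 
1 0.5 60 ..OOOOOO 
1 0.5 65 OOOOOOOO [-1.06 -0.24  0.68  2.38  0.28  0.53  1.39]
-1 -0.5 45 OOO..... [-0.81  0.11 -0.11  2.31  1.02  0.99  2.48]
-1 -0.5 50 OO...... [-0.77  0.07 -0.09  2.29  0.92  0.94  2.62]
-1 -0.5 55 O....... 
-1 -0.5 60 ........ 
-1 -0.5 65 .......O 
-1 -0.25 45 ........ 
-1 -0.25 50 ......O. 
-1 -0.25 55 ....OOO. 
-1 -0.25 60 ...OOOOO 
-1 -0.25 65 O.OOOOOO 
-1 0 45 ....OOOO 
-1 0 50 ...OOOOO 
-1 0 55 ..OOOOOO 
-1 0 60 OOOOOOOO [ 0.19 -0.12 -0.74  2.36  0.49  0.51 -2.63]
-1 0 65 OOOOOOOO [-0.13 -0.09 -0.4   2.31  0.4   0.6  -2.51]
-1 0.25 45 ....OOOO 
-1 0.25 50 ....OOOO 
-1 0.25 55 ...OOOOO 
-1 0.25 60 ..OOOOOO 
-1 0.25 65 OOOOOOOO [-0.63 -0.15  0.17  2.36  0.31  0.53 -2.12]
-1 0.5 45 .....OOO 
-1 0.5 50 ....OOOO 
-1 0.5 55 ...OOOOO 
-1 0.5 60 ..OOOOOO 
-1 0.5 65 OOOOOOOO [-0.79 -0.19  0.43  2.37  0.12  0.5  -1.62]
```

```bash
cat >> h.py <<'E'
BAR=np.array([.482,.128,.115]);AZ,DEG=-.35,50;SB=.017
def ori(deg=DEG,az=AZ,s=1):
    a=np.radians(deg);R2=R.from_euler("z",YAW+az).as_matrix();x=R2@[np.cos(a),0,-np.sin(a)];z=s*R2@[0,1,0];return x,R2@[np.sin(a),0,np.cos(a)],R.from_matrix(np.c_[x,np.cross(z,x),z]).as_rotvec()
def arc(t): return BAR+Rz@np.array([.215*(1-np.cos(t)),0,.215*np.sin(t)])
E
python3 - <<'E'
from h import *
from plant import robot
d,n,o=ori()
pre=BAR-.030*n-.07*d;up=pre+[-.02,0,.10]
print(robot.solve_ik(BAR-.0155*n+SB*d,o),robot.solve_ik(up,o),[robot.solve_ik(arc(t)-.0155*n+SB*d,o) is not None for t in(.1,.3,.6,.9,1.25)])
robot.clamp(10)
robot.reach(up,o);robot.movel(pre,vel=.15)
robot.dwell(.3);ob=robot.get_obs();print(ob["time_s"],ob["tcp_pos"],pre,ob["wrist_force"],ob["gripper_width"])
for k in("wrist","scene"):
    r=robot.get_image(k);cv2.imwrite(f"pics/{k}1.png",r["color"][:,:,::-1]);np.savez(f"pics/{k}1.npz",**r)
s=cv2.imread("pics/scene1.png")[120:330,270:450];w=cv2.imread("pics/wrist1.png")
cv2.imwrite("pics/v1.png",np.hstack([cv2.resize(w,(480,480))[:, :],cv2.resize(s,(320,480))]))
E
```

```text
[-1.12676258 -0.01785515  0.28279842  2.37755731  0.98244269  0.84737947
 -0.43489667] [-1.31148903 -0.34141355  0.17787271  2.25447365  0.78301038  1.34013899
 -0.26614473] [True, True, True, True, True]
4.5333 [0.4211193  0.15836888 0.14981208] [0.42102928 0.15805614 0.14933948] [ 0.88553236 -0.58359191 -0.31377108] 0.0005718241018858302
```

View pics/v1.png

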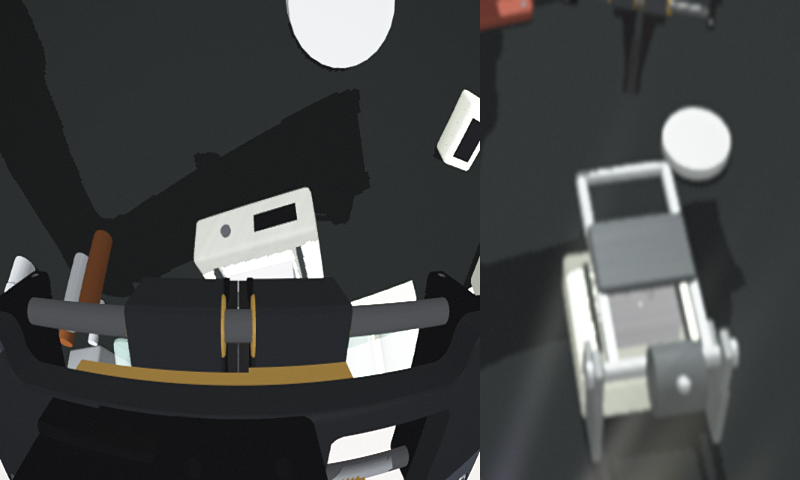

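The scene view shows the closed fingertips at ~(630,90), about 75 mm short of the bar at (625,175), as expected. Next I slide under the bar and creep up until I feel contact.

```bash
cat >> h.py <<'E'
def force(robot,k=6):
    f=[]
    for _ in range(k): robot.dwell(.02);f.append(robot.get_obs()["wrist_force"])
    return np.mean(f,0),np.std(f,0)
E
python3 - <<'E'
from h import *
from plant import robot
d,n,o=ori()
c=BAR-.0155*n+SB*d
robot.movel(BAR-.028*n-.01*d,vel=.15)
f,s=force(robot);print("f",f,s)
robot.movel(c-[0,0,.016],vel=.08)
f0,s=force(robot,10);print("f0",f0,s,robot.get_obs()["tcp_pos"]-c)
np.save("f0.npy",f0)
for i in range(14):
    robot.movel(c+[0,0,-.016+.002*(i+1)],vel=.03)
    f,s=force(robot,4);print(i,(f-f0).round(2))
    if np.linalg.norm(f-f0)>1.5:break
o=robot.get_obs();print(o["time_s"],o["tcp_pos"]-c)
E
```

```text
f [-0.0158637   0.36787888  0.46797048] [0.47194918 0.22783378 0.52388268]
f0 [ 0.03435188 -0.29905741 -0.11495562] [0.50611029 0.33749065 0.33076822] [-2.28898403e-05  5.56976417e-04 -1.56287338e-02]
0 [0.07 0.04 0.22]
1 [-0.02  0.01  0.15]
2 [-0.44 -0.29 -0.15]
3 [-0.03 -0.2  -0.09]
4 [-0.03  0.46  0.06]
5 [0.02 0.4  0.55]
6 [-0.42 -0.01 -0.39]
7 [-2.44  0.03 -3.3 ]
8.625 [-0.0003213  -0.00016511 -0.0002979 ]
```

Contact came exactly at the predicted height. Now I push along the arc and watch the force.

Run:
```python
from h import *
from plant import robot
d,n,o=ori();f0=np.load("f0.npy");low=0;t=0;L=[]
while t<1.22:
    t+=.03
    robot.movel(arc(t)-.0155*n+SB*d,vel=.06)
    f,s=force(robot,5);fn=-(f-f0)@n;L.append((round(t,2),round(fn,2)))
    if fn>9: print("HIGH");break
    low=low+1 if fn<.4 and t>.4 else 0
    if low>=3:break
print(L);np.save("t.npy",t)
ob=robot.get_obs();print(ob["time_s"])
r=robot.get_image("scene");cv2.imwrite("pics/s2.png",r["color"][100:400,250:500,::-1])
robot.dwell(.4);print((force(robot)[0]-f0)@-n)
r=robot.get_image("scene");cv2.imwrite("pics/s3.png",r["color"][100:400,250:500,::-1])
cv2.imwrite("pics/v2.png",cv2.resize(np.hstack([cv2.imread("pics/s2.png"),cv2.imread("pics/s3.png")]),(800,480)))
```

```text
[(0.03, np.float64(5.76)), (0.06, np.float64(7.15)), (0.09, np.float64(7.2)), (0.12, np.float64(7.82)), (0.15, np.float64(8.06)), (0.18, np.float64(7.8)), (0.21, np.float64(7.12)), (0.24, np.float64(6.21)), (0.27, np.float64(5.58)), (0.3, np.float64(4.36)), (0.33, np.float64(4.09)), (0.36, np.float64(3.82)), (0.39, np.float64(3.31)), (0.42, np.float64(2.46)), (0.45, np.float64(1.61)), (0.48, np.float64(1.38)), (0.51, np.float64(0.93)), (0.54, np.float64(1.17)), (0.57, np.float64(0.56)), (0.6, np.float64(0.82)), (0.63, np.float64(0.54)), (0.66, np.float64(0.14)), (0.69, np.float64(0.33)), (0.72, np.float64(-0.08))]
16.825
-0.16417951970168848
```

View pics/v2.png

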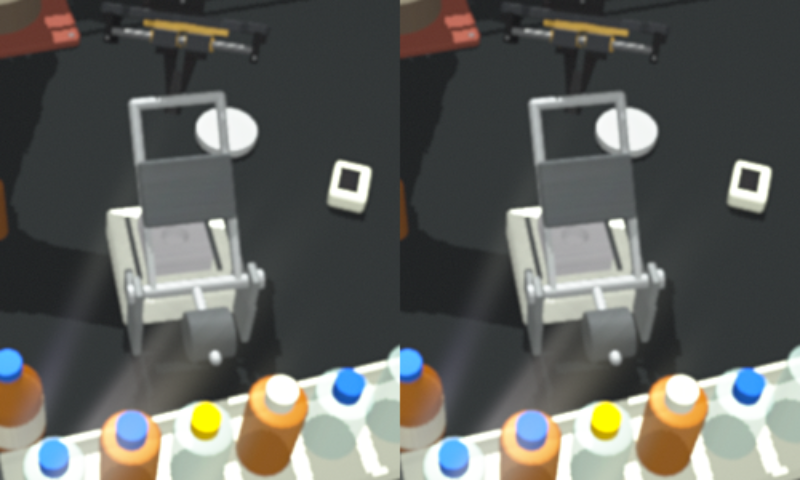

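The shield is raised, with the bar at ~(360,162) in scene pixels and the fingers just behind it. It looks still over 0.5 s, so it sits near the balance point. I'll advance in small steps, checking for free motion with the arm held still.

```bash
cat >> h.py <<'E'
def shimg(robot):
    r=robot.get_image("scene");return r,np.float32(cv2.cvtColor(r["color"],cv2.COLOR_RGB2GRAY)[150:240,328:402])
E
python3 - <<'E'
from h import *
from plant import robot
d,n,o=ori();f0=np.load("f0.npy");t=float(np.load("t.npy"))
r,_=shimg(robot)
for th in(.6,.66,.72,.78,.84,.9):print(th,proj(r,arc(th))[0].round(1),end=" ")
print()
w=cv2.createHanningWindow((74,90),cv2.CV_32F)
while t<1.18:
    _,a=shimg(robot);robot.dwell(.35);f,_=force(robot,5);r,b=shimg(robot)
    m=cv2.phaseCorrelate(a,b,w)[0];print(round(t,2),"fn",round(-(f-f0)@n,2),"shift",np.round(m,2),robot.get_obs()["time_s"])
    if m[1]>.7 or m[1]<-.7:break
    t+=.03;robot.movel(arc(t)-.0155*n+SB*d,vel=.06)
np.save("t.npy",t)
cv2.imwrite("pics/s4.png",r["color"][:,:,::-1])
E
```

```text
0.6 [356.2 164.5] 0.66 [357.4 163.2] 0.72 [358.6 162.3] 0.78 [359.9 161.7] 0.84 [361.3 161.6] 0.9 [362.7 161.9] 
0.72 fn -0.23 shift [ 0.63 -0.06] 18.0083
0.75 fn -0.04 shift [ 0.44 -0.06] 18.8
0.78 fn 0.43 shift [ 0.46 -0.01] 19.5917
0.81 fn -0.06 shift [0.64 0.21] 20.3833
0.84 fn 0.06 shift [0.6  0.79] 21.175
```

The shift is consistently onward and growing, with no finger force, so the shield is past balance. I'll back off a little, confirm it keeps going, then withdraw.

Run:
```python
from h import *
from plant import robot
d,n,o=ori();t=float(np.load("t.npy"));c=arc(t)-.0155*n+SB*d
w=cv2.createHanningWindow((74,90),cv2.CV_32F)
robot.movel(c-.008*n,vel=.05)
for i in range(2):
    _,a=shimg(robot);robot.dwell(.3);_,b=shimg(robot);m=cv2.phaseCorrelate(a,b,w)[0];print(np.round(m,2))
if m[0]>.3 or m[1]>.3:
    robot.movel(c-.03*n-.06*d,vel=.15)
    for i in range(10):
        _,a=shimg(robot);robot.dwell(.3);r,b=shimg(robot);m=cv2.phaseCorrelate(a,b,w)[0];print(robot.get_obs()["time_s"],np.round(m,2))
        if i>2 and np.abs(m).max()<.05:break
r=robot.get_image("top");cv2.imwrite("pics/t5.png",r["color"][:,:,::-1]);s=robot.get_image("scene")
np.savez("pics/top5.npz",**r);np.savez("pics/scene5.npz",**s)
cv2.imwrite("pics/v5.png",np.hstack([cv2.resize(r["color"][130:330,220:420,::-1],(400,400)),cv2.resize(s["color"][110:360,250:500,::-1],(400,400))]))
```

```text
[ 0.04 -0.34]
[ 0.52 -0.03]
23.2583 [ 0.47 -0.01]
23.6583 [0.46 0.03]
24.0583 [ 0.5  -0.03]
24.4583 [0.52 0.01]
24.8583 [0.49 0.03]
25.2583 [0.49 0.03]
25.6583 [ 0.46 -0.01]
26.0583 [0.53 0.01]
26.4583 [0.51 0.05]
26.8583 [0.46 0.  ]
```

View pics/v5.png

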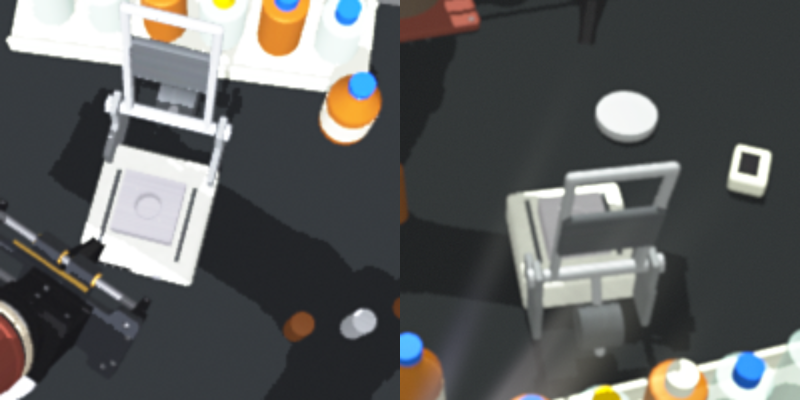

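The shield stands open in both views: in the scene view the bar is at ~(389,218) and no longer moving, since the constant 0.5 px is an estimator bias. The nest bore is visible in the top view at ~(294,233). Next I'll locate the bore and check IK for the pick and the place.

```bash
cat >> h.py <<'E'
ORG=np.array([.5816,.1172,0])
def down(phi):
    x=np.array([0,0,-1.]);z=np.array([np.cos(phi),np.sin(phi),0]);return R.from_matrix(np.c_[x,np.cross(z,x),z]).as_rotvec()
E
python3 - <<'E'
from h import *
from plant import robot
T=np.load("pics/top5.npz");S=np.load("pics/scene5.npz")
print("bar1.75",proj(S,arc(1.75)),proj(T,arc(1.75)))
im=T["color"];g=cv2.cvtColor(im,cv2.COLOR_RGB2GRAY)
x0,y0=262,195
cr=cv2.resize(g[y0:y0+80,x0:x0+70],None,fx=8,fy=8,interpolation=cv2.INTER_CUBIC)
h=cv2.HoughCircles(cv2.GaussianBlur(cr,(9,9),2),cv2.HOUGH_GRADIENT,1,200,param1=60,param2=15,minRadius=38,maxRadius=70)
print(h)
Ri=Rz.T
for q in ([] if h is None else h[0]):
    p=(q[:2]+.5)/8-.5+[x0,y0];P=onz(T,p,.08);print(p,P,"local",Ri@(P-ORG),"r mm",q[2]/8*(1.19-.08)/448.5*1e3)
for p in((294,232.5),(294.1,233.4)):print(Ri@(onz(T,p,.08)-ORG))
cv2.imwrite("pics/nest.png",cv2.resize(im[y0:y0+80,x0:x0+70,::-1],None,fx=7,fy=7,interpolation=cv2.INTER_CUBIC))
cell=np.array([.4805,-.1655,.066-.019])
for phi in(0,.3,-.3,.6,np.pi,np.pi+.3,np.pi-.3):
    print("pick",round(phi,2),robot.solve_ik(cell,down(phi)),robot.solve_ik(cell+[0,0,.12],down(phi)) is not None)
for s in(1,-1):print("place",s,robot.solve_ik(ORG+[0,0,.103],down(YAW+s*np.pi/2)),robot.solve_ik(ORG+[0,0,.18],down(YAW+s*np.pi/2)))
print(robot.get_obs()["q"],robot.get_obs()["tcp_pos"])
E
```

```text
bar1.75 [[387.39167314 217.67311338]] [[306.18032747 140.32165193]]
[[[391.5 559.5  59.1]
  [473.5 188.5  52.2]]]
[310.5 264.5] [0.51541256 0.0644868  0.08      ] local [-0.06011984 -0.05954043  0.08      ] r mm 18.283443
[320.75  218.125] [0.63734714 0.05551869 0.08      ] local [ 0.06207098 -0.05531294  0.08      ] r mm 16.14883
[0.00900881 0.00129787 0.08      ]
[0.00681051 0.00045566 0.08      ]
pick 0 [-0.61848874  0.34226     1.00479642  2.03612322 -0.35631793  0.94772684
  0.57280093] True
pick 0.3 [-0.37531255  0.2586646   0.70045515  2.02779741 -0.20799071  0.92469977
  0.7349062 ] True
pick -0.3 [-0.63943811  0.35474466  1.03353601  2.03672905 -0.37509127  0.95194175
  0.28996332] True
pick 0.6 [-0.13689884  0.22723553  0.4250928   2.01773447 -0.11708454  0.91955874
  0.94967259] True
pick 3.14 [-0.76575616  0.47733424  1.23019081  2.03995052 -0.53971079  1.00216155
 -2.40418048] False
pick 3.44 [-0.76575616  0.47733424  1.23019081  2.03995052 -0.53971079  1.00216155
 -2.10418048] True
pick 2.84 [-0.82998667  0.63222942  1.37785725  2.04126379 -0.71520385  1.08525766
 -2.55326028] False
place 1 [-1.10729674  0.51503962  1.08986767  1.7880465  -0.49929746  1.14824255
  1.60622933] [-1.14668026  0.41919442  1.12696949  1.70498729 -0.39494975  1.27091228
  1.52949887]
place -1 [-0.71743559  0.33897872  0.53856928  1.77216085 -0.19424932  1.0834187
 -1.79122213] [-0.75291383  0.26731578  0.57420992  1.68966136 -0.15284476  1.22962697
 -1.82237131]
[-1.16711213 -0.23778159  0.27538173  2.11514586  0.80781802  1.20885364
 -0.06343465] [0.49702455 0.147929   0.27878798]
```

View pics/nest.png

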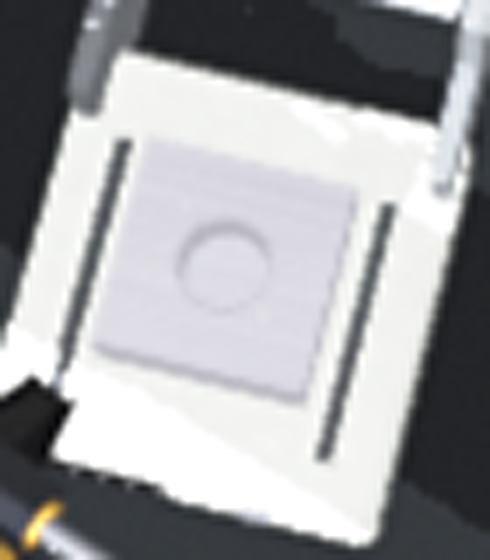

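The crop shows the shield clear of the nest and the bore at ~(225,267) in the crop, i.e. top (293.7,232.7), so the nest is shifted about +7…8 mm in x. The bar is within 2 px of its prediction at 1.75 rad. Now I pick the cell.

Run:
```python
from h import *
from plant import robot
T=np.load("pics/top5.npz")
print("housing ctr",Rz.T@(onz(T,(297.1,237.8),.05)-ORG),"bore",Rz.T@(onz(T,(293.7,232.7),.08)-ORG))
c=np.array([.4805,-.1657,.047]);o=down(.3)
robot.reach(c+[0,0,.13],o);robot.let_go()
r=robot.get_image("wrist");cv2.imwrite("pics/w6.png",r["color"][:,:,::-1])
f0,_=force(robot)
robot.movel(c,vel=.12);f,_=force(robot,4);print("df",f-f0)
robot.clamp(25);robot.dwell(.2)
ob=robot.get_obs();print(ob["gripper_width"],ob["tcp_pos"],ob["time_s"])
robot.movel(c+[0,0,.13],vel=.15);robot.dwell(.2);f,_=force(robot,8);ob=robot.get_obs();print("lift df",f-f0,ob["gripper_width"],ob["time_s"])
r=robot.get_image("scene");cv2.imwrite("pics/s7.png",cv2.resize(r["color"][120:330,100:350,::-1],None,fx=2,fy=2));np.savez("pics/scene7.npz",**r)
```

```text
housing ctr [ 0.00348455 -0.00685822  0.05      ] bore [0.00832068 0.00190235 0.08      ]
df [ 0.4853784  -0.16437539  0.08212653]
0.029674997823012524 [ 0.480511   -0.16570267  0.04700416] 32.3583
lift df [ 0.64491328 -0.24079261 -1.23472497] 0.02934640429068526 33.7083
```

View pics/s7.png

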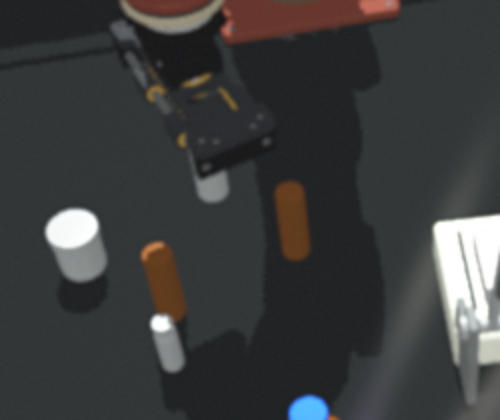

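The lifted object is silver and hangs in the gripper at crop (212,185), and both brown look-alikes still stand where they were. It weighs 1.2 N at 29.3 mm width, so it is the cell. Now I feel for the bore.

```bash
cat > place.py <<'E'
from h import *
from plant import robot
o=down(YAW+np.pi/2);tp=lambda x,y,zb:ORG+Rz@[x,y,0]+[0,0,zb+.047]
X,Y=.0075,.001
robot.movel(robot.get_obs()["tcp_pos"]+[0,0,.07],vel=.2)
robot.reach(tp(X,Y,.14),o);robot.movel(tp(X,Y,.088),vel=.1);robot.dwell(.2)
f0,_=force(robot,10);np.save("f1.npy",f0)
ok=False
for dx,dy in((0,0),(-.002,0),(.002,0),(-.004,0),(.004,0),(-.006,0),(0,.0015),(0,-.0015)):
    x,y=X+dx,Y+dy
    robot.movel(tp(x,y,.083),vel=.06);zb=.083
    while zb>.073:
        zb-=.001;robot.movel(tp(x,y,zb),vel=.03);f=Rz.T@(force(robot,3)[0]-f0)
        if f[2]>3 or np.hypot(*f[:2])>4:break
    else: ok=True
    print(dx,dy,"zb",round(zb,4),"f",f.round(1),"t",robot.get_obs()["time_s"])
    if ok or robot.get_obs()["time_s"]>55:break
np.save("xy.npy",[x,y,zb])
E
python3 place.py
```

```text
0 0 zb 0.079 f [-1.3 -0.8  6.5] t 37.925
-0.002 0 zb 0.079 f [-1.5 -0.2  7.6] t 39.375
0.002 0 zb 0.076 f [2.8 3.6 0.6] t 41.725
-0.004 0 zb 0.079 f [-1.7 -0.8  9.3] t 43.225
0.004 0 zb 0.079 f [-1.4  0.1  5.5] t 44.725
-0.006 0 zb 0.08 f [-0.2 -0.3  3.1] t 45.9583
0 0.0015 zb 0.073 f [ 0.1 -0.2  0.1] t 49.225
```

The cell slipped in without force at x=+7.5 mm, y=+2.5 mm in my frame, so my origin is ~2 mm off in y. Next I lower it to the floor gently, following side forces.

Run:
```python
from h import *
from plant import robot
tp=lambda x,y,zb:ORG+Rz@[x,y,0]+[0,0,zb+.047]
x,y,zb=np.load("xy.npy");f0=np.load("f1.npy")
while zb>.0535:
    zb-=.0015 if zb>.059 else .0007
    robot.movel(tp(x,y,zb),vel=.03);f=Rz.T@(force(robot,3)[0]-f0)
    if np.hypot(*f[:2])>1.5: x+=np.clip(f[0]*.00015,-.0006,.0006);y+=np.clip(f[1]*.00015,-.0006,.0006)
    if f[2]>4:break
print("zb",zb,"f",f.round(1),x,y,robot.get_obs()["tcp_pos"][2]-.047,robot.get_obs()["time_s"])
np.save("xy.npy",[x,y,zb])
```

```text
zb 0.055899999999999984 f [-0.5 -0.   4.8] 0.0075 0.0025 0.05628890891896339 53.125
```

It's on the floor at 56 mm (nominal 56) with a 5 N touch. I'll let go and withdraw.

Run:
```python
from h import *
from plant import robot
robot.let_go();robot.dwell(.2)
p=robot.get_obs()["tcp_pos"];robot.movel(p+[0,0,.10],vel=.15);robot.movel(p+[-.12,0.02,.14],vel=.2)
robot.dwell(.3)
ims=[]
r=robot.get_image("scene");t=robot.get_image("top");print(robot.get_obs()["time_s"],robot.get_obs()["gripper_width"])
cv2.imwrite("pics/v8.png",np.hstack([cv2.resize(r["color"][110:360,250:500,::-1],(400,400)),cv2.resize(t["color"][130:330,220:420,::-1],(400,400))]))
for n,c in(("scene",r),("top",t)):print(n,proj(c,[ORG+Rz@[.0075,.0025,0]+[0,0,z] for z in(.08,.152)]).round(1))
```

```text
56.4917 0.08688922266140742
scene [[359.1 245.3]
 [361.7 221.7]]
top [[293.4 233. ]
 [291.8 226.3]]
```

View pics/v8.png

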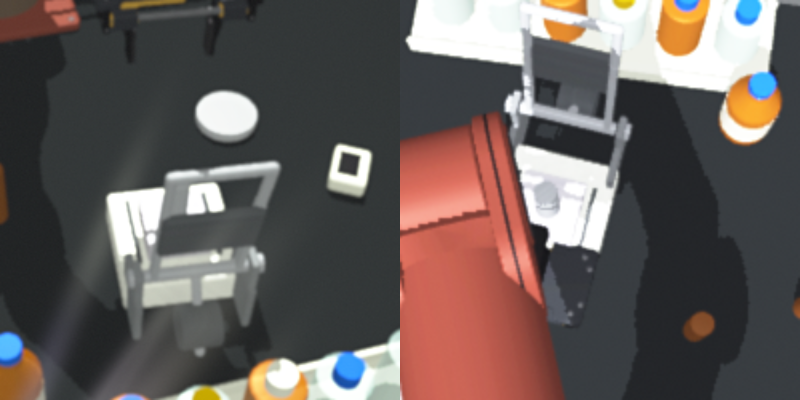

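The top view shows the cell upright in the nest: its top is at ~(291.5,225), against (291.8,226.3) predicted for fully seated. The shield is still open and the fingers are clear of both.

```bash
python3 -c "
from plant import robot
robot.sign_off();print(robot.get_obs()['time_s'])"
```

```text
the job is handed in; nothing more can be done
the job is handed in; nothing more can be done
```

The shield rests open, the cell is seated in the nest and released, and I handed the job in at about 56.5 s (limit 72 s). No verdict was reported.

- **Shield:** I pushed it up with the closed fingers under the bar. The measured finger force peaked at about 8 N. The force had faded to zero by about 0.7 rad. I followed in small steps to 0.84 rad, backed the fingers off, and the shield swung over by itself. The last picture shows it still open, and earlier the bar matched its predicted image position at 1.75 rad within 2 px.
- **Cell:** I picked the plain steel cylinder and felt for the bore with light touches of 9 N or less. It slipped in at the seventh try, with the nest about +7.5 mm along the reader's x axis. It touched the floor at a measured 56 mm (nominal 56 mm) with about 5 N, then I let go. The last top view shows it upright within about 1 px of the fully seated position.

**Checks that disagreed:**
- My image-based reader origin was about 2 mm off in y; the touch search corrected this.
- The image-shift check for shield motion had a constant bias of about 0.5 px, so I judged the shield to be at rest from the pictures and the bar prediction instead.
- My rough check of the housing centre disagreed by about 7 mm because of badly picked corners, so I did not use it.
- In the last scene view the cell is mostly hidden behind the shield plate, so only the top view confirms it after release.

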